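# Knock the carved stand out of its fixture and change it for the blank

### The job

The dark carved stand is stuck in the pocket of the blue holding fixture: take the red-handled knock-out stick, push the stand from behind through the hole in the fixture's back wall until it is clear of the pocket and stands on the open bed in front, then lay the stick back on its wooden rest as it lay before. Then swap the two pieces: stand the carved one on the free part of the turntable first, and then move the pale blank from the turntable to the middle of the open bed, square to the pocket. Set both down upright without dropping or tipping them, and leave the orange spray can, the green bottle and the jar where they are.

Things in the scene. Friction and masses are not known exactly. Their poses are not given: they have to be found in the camera images.
- fixture: Fixed blue fixture on a bright metal bed. Origin: on the table under the pocket's mouth; z up; the pocket opens to local -y. Bed: x +-44 mm, y -120 to 72, top at z=30; open (no walls) where y<0. Pocket: two cheeks 64 mm apart (outer faces x=+-44, y 0 to 72, to z=127), back wall y 60 to 72, cross beam above (y 9 to 53, top z=139, screws to 145).
- hole (a point): Centre of the knock-out hole at the outer face of the back wall (fixture frame 0, 72, 54 mm): 26 x 26 mm, 12 mm deep, level along the fixture's y; push to fixture -y. The stuck part's rear is 1 mm behind the wall. A sprung rubber pad under the beam presses on its top with about 8 N: pushing it out takes about 7 to 15 N.
- bed (a point): Middle of the open bed in front of the pocket, on its top surface (fixture frame 0, -55, +30 mm): where the blank must end.
- carving: Dark brown carved wooden stand with copper ornaments, 0.24 to 0.4 kg; origin at the centre of its underside, z up. Plinth 60 (x) x 56 (y) x 34 mm tall, on it a 40 x 40 mm block up to z=74: grip there. Starts in the pocket, axes parallel to the fixture's, centre at fixture y=+31 mm, front 3 mm inside the mouth. Clear of the pocket when its centre is beyond fixture y=-28 mm.
- blank: Pale, plain wooden blank of exactly the same sizes and about the same mass as the carved stand; origin at the centre of its underside, z up. Starts upright on one side of the turntable, about 55 mm from its centre, at any yaw.
- turntable: Fixed grey round turntable (it does not turn), plate 220 mm in diameter, top 45 mm above the table. Origin on its axis at table height, z up.
- stick: Knock-out stick, 200 mm, 0.13 kg: red square handle 22 x 22 x 110 mm and a round steel rod 14 mm in diameter, 90 mm long. Origin on its axis at the shoulder between handle and rod; +x along the rod to its tip (tip at x=+90 mm, handle x=-110 to 0). Starts lying level on the rest, axis 51 mm above the table.
- tip (a point): Tip of the stick's steel rod, on its axis.
- rest: Fixed wooden rest for the stick: base 220 x 60 x 10 mm and two saddles, each 16 mm long with a 40 mm gap between 12 mm high ears: at local x=-45 mm (floor z=40, carries the handle) and x=+95 mm (floor z=44, carries the rod). Origin on the table under the handle's middle; the stick lies along local x, shoulder at x=+55 mm, rod to +x.
- spray_can: Bystander: orange spray can, 60 mm diameter, 190 mm tall, upright; origin under its centre.
- green_bottle: Bystander: green bottle with yellow cap, 64 mm diameter, 200 mm tall, upright; origin under its centre.
- wax_jar: Bystander: amber jar with steel cap, 68 mm diameter, 75 mm tall, upright; origin under its centre.

How it is judged:
By the outcome, as a careful person would: the job done as asked, in the order asked, and still so for the second after the job is handed in, with the robot touching nothing.
It also fails if it takes over 72 s, if anything falls off the work surface, if the arm or the gripper's body presses on something with over 40 N, if the wrist force passes 120 N, or if a joint passes its speed limit or range.

### The arm

A 7-joint arm with a two-finger parallel gripper is mounted at the origin on the work surface. World frame = base frame: x ahead of the robot, y to its left, z up, the work surface at z = 0. Lengths are in m, angles in rad, forces in N, time in s.
With the tool pointing down it reaches from about 0.4 to 0.875 m from the base axis. Payload 19.3 kg.
Tool frame: the origin (TCP) lies at the very end of the fingers, on their centre line; the grasp point (between the pads) lies 19 mm behind it; z points along the fingers, y is the line along which they close (so a half turn about z gives the same grasp; the last joint's range is limited). The gripper opens to 85 mm and grips with 20 to 120 N. Pads are 22 mm wide; open, the fingers measure 114 mm over their backs; the gripper's body (76 mm by 85 mm) begins 54 mm behind the grasp point. The pads swing forward as they close: fully open they stand 13 mm farther back than shut.
Start: joints at [1.146, 0.521, -0.036, 1.599, 0.021, 1.021, -0.113], TCP at [0.217, -0.586, 0.203] pointing down, gripper open.
Joint ranges: [-2.91, 2.91], [-0.3, 2.13], [-1.5, 1.42], [0.17, 2.43], [-1.26, 4.41], [0.16, 1.93], [-2.52, 2.52]. Speed limits (rad/s): [1.89, 1.89, 2.39, 2.39, 3.01, 3.01, 3.01].

### API

Orientations are given as [roll, pitch, yaw] about the fixed x, y, z axes, in that order (R = Rz(yaw) Ry(pitch) Rx(roll)).
In Python, from workcell import bot gives the robot as it stands.
- The arm moves only by the tool jog_arm, never from a script. Its argument "motion" is a list of rows, each a list of 5 numbers: the shift along the tool's x, y, z scaled (see below), then the turn about the tool's z scaled (see below), then the opening, from 0 (shut) to 1 (fully open). A call has 1 to 12 rows; each row shifts and turns the commanded pose from where the row before left it, along the tool's axes as they then stand; what a row does not reach is not made up. The controller multiplies each number of a shift by 30 mm and each number of a turn by 0.08 rad. A row lasts 1/10 s, in which the tool goes at most 50 mm and 8.59 degrees, less where a joint would pass 70% of its speed; a pose out of reach is approached as far as the arm can. A call with a number of a shift or a turn outside -1 to 1 is refused whole. A call with a gripper value outside its range is refused whole. The fingers move at their own pace and stop on an object; "newtons" is the grip in N (left out, the last holds). Time passes only in rows, so rows that do not move let the fingers close. It gives the time, the measured TCP pose, the force, the opening and the grip force at its end, in the units of the state.
- bot.observe(): the state, without advancing time (a new reading comes with each control period).
- bot.grab_frame(name): name is "side" or "top" or "wrist"; returns a dict with "pixels" (420x560x3 uint8, red, green, blue), "fovy" (degrees; the focal length in pixels is half the picture's height over the tangent of half this angle, whatever the lens; pixels are square), "cx", "cy" (the principal point, pixels), "rvec" (rotation vector, rad) and "tvec" (3), from world to camera coordinates, as OpenCV has them; the wrist camera has in their place "mount" (4x4, takes a point from camera to tool coordinates, whose origin is the TCP and whose axes are the flange's). Camera axes: x right, y down, z forward; pixel columns grow to the right and rows downward; lengths in m; the calibration is good to about 2 mm. A picture is of the moment at which its call begins: read the wrist's pose just before it. There is no depth.
- bot.job_done(): hands the job in; it is judged then, once.
The state is a dict: "clock": time; "qpos": joint angles; "qd": joint speeds; "joint_efforts": joint torques, N m; "position": TCP position; "tool_rot": TCP orientation; "force": force on the tool from outside, world axes, zero at the start; "moment": the same for the moment, N m; "grip_width": finger opening in m; "finger_force": force on a finger pad.
Only numpy, scipy, OpenCV 4.12 (cv2) and the standard library are available. Lean on these libraries where they do the work, as an engineer would, in place of code of your own. Each camera call takes 0.05 s, during which the arm holds its last target. There are 200 camera calls.

## Working session

There is one attempt and no reset: what is moved stays moved. The work goes in short steps, Python scripts to look and compute and a tool call to move; the robot and the scene stay as the last step left them, time stands still between calls to the robot, and variables do not carry over. Pictures are saved under pics/ and viewed, at most 10 in all, crops included, and the job is handed in when it is done.

Besides the shell and the picture viewer there is one more tool, called as name(argument=value, ...) on one line, values as JSON. jog_arm: Moves the arm, as the interface text tells. Shifts and turns lie within -1 to 1; 1 stands for 30 mm of shift or 0.08 rad of turn. Its arguments: {"type":"object","properties":{"motion":{"type":"array","items":{"type":"array","items":{"type":"number"}}},"newtons":{"type":"number"}},"required":["motion"]}

```bash
ls; mkdir -p pics
python3 - <<'E'
from workcell import bot
import cv2,numpy as np
s=bot.observe(); print({k:np.round(v,3).tolist() for k,v in s.items()})
for n in("side","top","wrist"):
    f=bot.grab_frame(n); cv2.imwrite(f"pics/{n}0.png",f["pixels"][:,:,::-1])
    print(n,{k:np.round(v,4).tolist() for k,v in f.items() if k!="pixels"})
E
```

```text
pics
{'clock': 0.0, 'qpos': [1.146, 0.522, -0.036, 1.6, 0.021, 1.021, -0.113], 'qd': [0.001, -0.001, -0.001, 0.0, -0.003, -0.001, -0.001], 'joint_efforts': [-0.002, -92.712, 1.979, -36.993, 0.018, 0.008, 0.0], 'position': [0.217, -0.586, 0.203], 'tool_rot': [-3.14, 0.0, 0.355], 'force': [1.115, 0.125, 0.021], 'moment': [0.011, -0.052, 0.035], 'finger_force': 0.0, 'grip_width': 0.086}
side {'fovy': 47.4905, 'cx': 276.7465, 'cy': 203.6394, 'rvec': [2.4466, -0.3973, 0.1287], 'tvec': [-0.5715, 0.1939, 1.013]}
top {'fovy': 50.3713, 'cx': 277.1346, 'cy': 210.7848, 'rvec': [2.171, -2.1942, 0.0825], 'tvec': [0.0054, 0.5936, 1.2514]}
wrist {'fovy': 66.4121, 'cx': 280.8083, 'cy': 210.5653, 'mount': [[0.0019, -0.9598, -0.2808, 0.0713], [1.0, 0.0023, -0.0011, -0.0001], [0.0017, -0.2808, 0.9598, -0.1709], [0.0, 0.0, 0.0, 1.0]]}
```

View pics/top0.png

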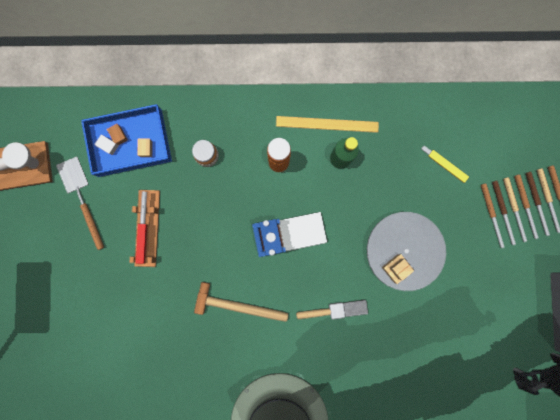

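View pics/side0.png

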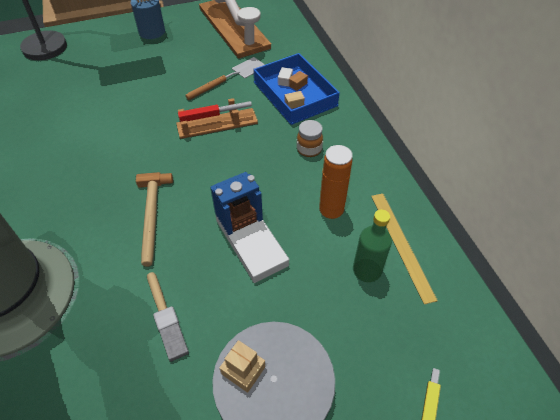

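The top view shows the fixture (blue at 270,238; bed 303,231) opening to the right, the stick on its rest (143,230) with the rod up, the turntable (406,251) and the blank (400,268). The can, bottle and jar sit at the top row (279,155), (346,152) and (205,153). The side view confirms this, with the carving visible in the pocket.

```bash
cat > h.py <<'E'
import cv2,numpy as np
from workcell import bot
from scipy.spatial.transform import Rotation as Ro
def cam(n):
    s=bot.observe(); f=bot.grab_frame(n); im=f["pixels"]
    F=im.shape[0]/2/np.tan(np.radians(f["fovy"])/2)
    K=np.array([[F,0,f["cx"]],[0,F,f["cy"]],[0,0,1]])
    if n=="wrist":
        T=np.eye(4); T[:3,:3]=Ro.from_euler("xyz",s["tool_rot"]).as_matrix(); T[:3,3]=s["position"]
        C=T@np.array(f["mount"]); R=C[:3,:3].T; t=-R@C[:3,3]
    else:
        R=cv2.Rodrigues(np.array(f["rvec"],float))[0]; t=np.array(f["tvec"],float)
    return im,K,R,t
def ray(c,p,z):
    im,K,R,t=c; p=np.atleast_2d(p).astype(float)
    d=np.c_[p,np.ones(len(p))]@np.linalg.inv(K).T@R; o=-R.T@t
    return o+d*((z-o[2])/d[:,2])[:,None]
def proj(c,P):
    im,K,R,t=c; q=(np.atleast_2d(P)@R.T+t)@K.T; return q[:,:2]/q[:,2:]
def mask(c,lo,hi,box=None):
    m=cv2.inRange(cv2.cvtColor(c[0],cv2.COLOR_RGB2HSV),np.array(lo),np.array(hi))
    if box: b=np.zeros_like(m); x0,y0,x1,y1=box; b[y0:y1,x0:x1]=m[y0:y1,x0:x1]; m=b
    return m
def big(m): return max(cv2.findContours(m,cv2.RETR_EXTERNAL,cv2.CHAIN_APPROX_NONE)[0],key=cv2.contourArea)[:,0]
def rect(c,m,z):
    P=ray(c,big(m),z)[:,:2]
    (cx,cy),(w,h),a=cv2.minAreaRect((P*1000).astype(np.float32)); return np.round([cx,cy,w,h,a],1)
E
python3 - <<'E'
from h import *
t=cam("top"); s=cam("side")
for n,c,b,tb,bb in(("top",t,(275,205,335,255),(360,205,450,295),(380,250,420,290)),("side",s,(220,215,295,285),(205,315,345,420),(215,335,270,390))):
    print(n,"bed",rect(c,mask(c,(0,0,150),(180,60,255),b),.03))
    m=mask(c,(0,190,100),(8,255,255),(130,90,225,275) if n=="top" else (170,95,225,130))
    print("handle z.062",rect(c,m,.062),"z.051",rect(c,m,.051))
    m=mask(c,(90,0,70),(140,70,200),tb); 
    print("tt",[np.round(v,1) for v in cv2.minEnclosingCircle((ray(c,big(m),.045)[:,:2]*1000).astype(np.float32))], rect(c,m,.045))
    m=mask(c,(8,60,60),(28,255,255),bb); print("blank",rect(c,m,.119)); 
    print("hsv", cv2.cvtColor(c[0],cv2.COLOR_RGB2HSV)[tb[1]+10,(tb[0]+tb[2])//2])
cr=[cv2.resize(t[0][y0:y1,x0:x1],None,fx=4,fy=4,interpolation=cv2.INTER_CUBIC) for x0,y0,x1,y1 in((100,180,190,280),(245,200,335,300),(360,200,450,300))]
cv2.imwrite("pics/crop.png",cv2.resize(np.hstack(cr),(800,296))[:,:,::-1])
cr=[cv2.resize(s[0][y0:y1,x0:x1],None,fx=4,fy=4,interpolation=cv2.INTER_CUBIC) for x0,y0,x1,y1 in((170,80,265,180),(205,170,300,270),(205,315,300,415))]
cv2.imwrite("pics/crop1.png",cv2.resize(np.hstack(cr),(800,281))[:,:,::-1])
cv2.imwrite("pics/crop2.png",np.vstack([cv2.imread("pics/crop.png"),cv2.imread("pics/crop1.png")]))
E
```

```text
top bed [534.3 -72.   89.7 121.2  10.7]Traceback (most recent call last):
  File "<stdin>", line 6, in <module>
  File "h.py", line 26, in rect
    P=ray(c,big(m),z)[:,:2]
            ~~~^^^
  File "h.py", line 24, in big
    def big(m): return max(cv2.findContours(m,cv2.RETR_EXTERNAL,cv2.CHAIN_APPROX_NONE)[0],key=cv2.contourArea)[:,0]
                       ~~~^^^^^^^^^^^^^^^^^^^^^^^^^^^^^^^^^^^^^^^^^^^^^^^^^^^^^^^^^^^^^^^^^^^^^^^^^^^^^^^^^^^^
ValueError: max() iterable argument is empty
```

```bash
cat >> h.py <<'E'
def red(c,box): return mask(c,(0,200,120),(3,255,255),box)|mask(c,(165,150,100),(180,255,255),box)
E
python3 - <<'E'
from h import *
t=cam("top"); s=cam("side")
hs=lambda c,x,y: cv2.cvtColor(c[0],cv2.COLOR_RGB2HSV)[y,x]
print(hs(t,140,245),hs(s,200,115),hs(t,430,225),hs(s,310,350),hs(t,398,267),hs(s,240,352))
cr=[cv2.resize(t[0][y0:y1,x0:x1],None,fx=4,fy=4,interpolation=cv2.INTER_CUBIC) for x0,y0,x1,y1 in((100,180,190,280),(245,200,335,300),(360,200,450,300))]
a=cv2.resize(np.hstack(cr),(800,296))
cr=[cv2.resize(s[0][y0:y1,x0:x1],None,fx=4,fy=4,interpolation=cv2.INTER_CUBIC) for x0,y0,x1,y1 in((170,80,265,180),(205,170,300,270),(205,315,300,415))]
cv2.imwrite("pics/crop2.png",np.vstack([a,cv2.resize(np.hstack(cr),(800,281))])[:,:,::-1])
for n,c,b,tb,bb in(("top",t,(275,205,335,255),(360,205,450,295),(380,250,420,290)),("side",s,(220,215,295,285),(205,315,345,420),(215,335,270,390))):
  try:
    print(n,"bed",rect(c,mask(c,(0,0,150),(180,60,255),b),.03))
    m=red(c,(130,190,170,275) if n=="top" else (170,95,225,130))
    print("handle z.062",rect(c,m,.062),"z.051",rect(c,m,.051))
    m=mask(c,(0,0,60),(180,70,255),tb)
    print("tt",[np.round(v,1) for v in cv2.minEnclosingCircle((ray(c,big(m),.045)[:,:2]*1000).astype(np.float32))], rect(c,m,.045))
    m=mask(c,(8,60,60),(28,255,255),bb); print("blank",rect(c,m,.119))
  except Exception as e: print(e)
E
```

```text
[  1 175 227] [  0 198  94] [109  17 167] [113  13 162] [ 20  91 228] [ 19  86 205]
top bed [534.3 -72.   90.1 121.3  11.1]
handle z.062 [533.1 363.7   0.    0.    0. ] z.051 [533.5 366.9   0.    0.    0. ]
tt [array([ 476.2, -358.4]), np.float64(111.9)] [ 476.  -358.   222.   221.5   62.5]
blank [ 431.9 -314.    58.8   59.7   38.1]
side bed [535.  -71.7  88.3 121.   11.1]
handle z.062 [517.1 364.9   3.1   7.   36.4] z.051 [518.6 377.8   3.1   7.1  36.4]
tt [array([ 477. , -359.3]), np.float64(110.7)] [ 483.7 -339.3  178.3  220.4   71.6]
blank [ 428.3 -345.    62.4   65.3   38.1]
```

View pics/crop2.png

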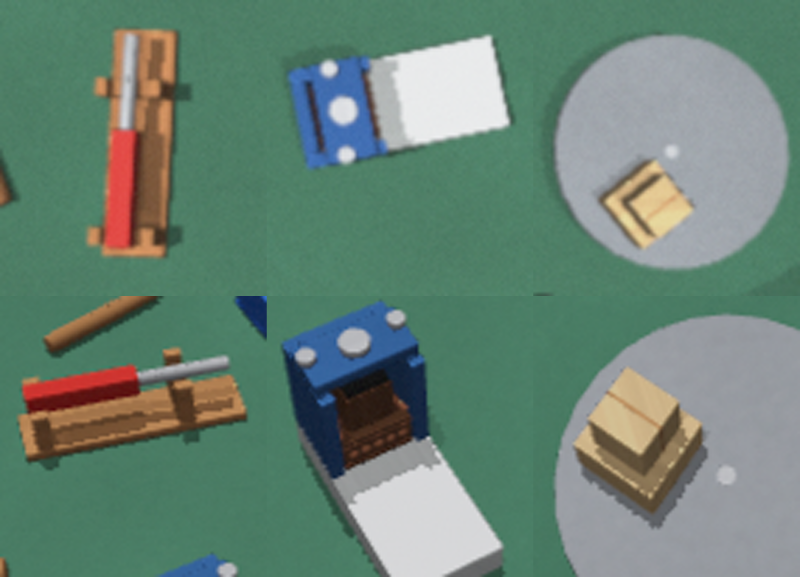

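The crops show the stick lying along the rest, its rod toward world +x. The bed is clear, and the blank stands near the turntable edge closest to the robot. Next I measure the stick and blank more precisely.

```bash
sed -i '/^def red/d' h.py
cat >> h.py <<'E'
def red(c,box): return mask(c,(0,150,60),(4,255,255),box)|mask(c,(172,150,60),(180,255,255),box)
def tri(c1,p1,c2,p2):
    P=[c[1]@np.c_[c[2],c[3]] for c in(c1,c2)]
    X=cv2.triangulatePoints(P[0],P[1],np.array(p1,float).reshape(2,1),np.array(p2,float).reshape(2,1))[:,0]; return X[:3]/X[3]
def plan(tgt,yaw=None,n=None,grip=1,start=None):
    """rows (tool axes) from present pose (tool down) to tgt m, yaw rad"""
    s=bot.observe() if start is None else start; p=np.array(s["position"]); y=s["tool_rot"][2]
    d=np.array(tgt)-p; dy=0 if yaw is None else (yaw-y if start=="abs" else yaw-y)
    n=n or int(np.ceil(max(np.linalg.norm(d)/.029,abs(dy)/.078))); rows=[]
    for i in range(n):
        R=Ro.from_euler("xyz",[np.pi,0,y+dy*i/n]).as_matrix(); v=R.T@d/n/.03
        rows.append([*np.round(v,2).tolist(),round(-dy/n/.08,3),grip])
    print(n,"rows");[print(rows[i:i+12]) for i in range(0,n,12)]
    return {"position":np.array(tgt),"tool_rot":[np.pi,0,y+dy]}
E
python3 - <<'E'
from h import *
t=cam("top"); s=cam("side")
for n,c,b,w,bb in(("top",t,(130,190,170,275),(130,180,165,225),(380,250,420,290)),("side",s,(170,95,225,130),0,0)):
    P=big(red(c,b)); print(n,len(P),rect(c,red(c,b),.062),rect(c,red(c,b),.051))
g=mask(t,(0,0,90),(180,60,255),(125,180,165,225)); print("rod top",rect(t,g,.057), cv2.boundingRect(big(g)))
o=mask(t,(5,100,60),(20,255,255),(125,180,170,275)); print("rest",rect(t,o,.03))
plan([.45,-.1,.22],.355);
E
```

```text
top 91 [504.7 374.5  24.6 107.3  87.6] [504.7 377.8  24.8 108.3  87.6]
side 95 [503.4 365.   42.1 107.4  87.1] [504.8 378.   42.6 108.8  87.1]
rod top [605.6 371.5  13.6  89.4  87.3] (140, 191, 7, 33)
rest [549.5 375.9  74.4 215.4  87.5]
19 rows
[[0.68, -0.66, -0.03, np.float64(-0.0), 1], [0.68, -0.66, -0.03, np.float64(-0.0), 1], [0.68, -0.66, -0.03, np.float64(-0.0), 1], [0.68, -0.66, -0.03, np.float64(-0.0), 1], [0.68, -0.66, -0.03, np.float64(-0.0), 1], [0.68, -0.66, -0.03, np.float64(-0.0), 1], [0.68, -0.66, -0.03, np.float64(-0.0), 1], [0.68, -0.66, -0.03, np.float64(-0.0), 1], [0.68, -0.66, -0.03, np.float64(-0.0), 1], [0.68, -0.66, -0.03, np.float64(-0.0), 1], [0.68, -0.66, -0.03, np.float64(-0.0), 1], [0.68, -0.66, -0.03, np.float64(-0.0), 1]]
[[0.68, -0.66, -0.03, np.float64(-0.0), 1], [0.68, -0.66, -0.03, np.float64(-0.0), 1], [0.68, -0.66, -0.03, np.float64(-0.0), 1], [0.68, -0.66, -0.03, np.float64(-0.0), 1], [0.68, -0.66, -0.03, np.float64(-0.0), 1], [0.68, -0.66, -0.03, np.float64(-0.0), 1], [0.68, -0.66, -0.03, np.float64(-0.0), 1]]
```

```bash
sed -i 's/round(-dy\/n\/.08,3),grip/float(round(-dy\/n\/.08,3)),grip/' h.py
python3 - <<'E'
from h import *
a=plan([.45,-.1,.22],1.73,18); plan([.50,.36,.15],3.10,18,start=a)
E
```

```text
18 rows
[[0.72, -0.69, -0.03, -0.955, 1], [0.77, -0.64, -0.03, -0.955, 1], [0.81, -0.58, -0.03, -0.955, 1], [0.86, -0.51, -0.03, -0.955, 1], [0.89, -0.45, -0.03, -0.955, 1], [0.92, -0.38, -0.03, -0.955, 1], [0.95, -0.31, -0.03, -0.955, 1], [0.97, -0.23, -0.03, -0.955, 1], [0.99, -0.16, -0.03, -0.955, 1], [0.99, -0.08, -0.03, -0.955, 1], [1.0, -0.01, -0.03, -0.955, 1], [1.0, 0.07, -0.03, -0.955, 1]]
[[0.99, 0.15, -0.03, -0.955, 1], [0.97, 0.22, -0.03, -0.955, 1], [0.95, 0.3, -0.03, -0.955, 1], [0.93, 0.37, -0.03, -0.955, 1], [0.9, 0.44, -0.03, -0.955, 1], [0.86, 0.5, -0.03, -0.955, 1]]
18 rows
[[0.83, 0.23, 0.13, -0.951, 1], [0.81, 0.29, 0.13, -0.951, 1], [0.78, 0.35, 0.13, -0.951, 1], [0.75, 0.41, 0.13, -0.951, 1], [0.72, 0.46, 0.13, -0.951, 1], [0.68, 0.52, 0.13, -0.951, 1], [0.64, 0.57, 0.13, -0.951, 1], [0.6, 0.61, 0.13, -0.951, 1], [0.55, 0.66, 0.13, -0.951, 1], [0.5, 0.7, 0.13, -0.951, 1], [0.44, 0.73, 0.13, -0.951, 1], [0.39, 0.77, 0.13, -0.951, 1]]
[[0.33, 0.79, 0.13, -0.951, 1], [0.26, 0.82, 0.13, -0.951, 1], [0.2, 0.83, 0.13, -0.951, 1], [0.14, 0.85, 0.13, -0.951, 1], [0.07, 0.85, 0.13, -0.951, 1], [0.01, 0.86, 0.13, -0.951, 1]]
```

jog_arm(motion=[[0.72,-0.69,-0.03,-0.95,1],[0.77,-0.64,-0.03,-0.95,1],[0.81,-0.58,-0.03,-0.95,1],[0.86,-0.51,-0.03,-0.95,1],[0.89,-0.45,-0.03,-0.95,1],[0.92,-0.38,-0.03,-0.95,1],[0.95,-0.31,-0.03,-0.95,1],[0.97,-0.23,-0.03,-0.95,1],[0.99,-0.16,-0.03,-0.95,1],[0.99,-0.08,-0.03,-0.95,1],[1,0,-0.03,-0.95,1],[1,0.07,-0.03,-0.95,1]])

```text
clock: 1.65
position: [0.3734, -0.2611, 0.2144]
tool_rot: [3.141, 0.0, 1.27]
force: [1.1, 0.2, -0.2]
grip_width: 0.085
finger_force: 0.0
```

jog_arm(motion=[[0.99,0.15,-0.03,-0.95,1],[0.97,0.22,-0.03,-0.95,1],[0.95,0.3,-0.03,-0.95,1],[0.93,0.37,-0.03,-0.95,1],[0.9,0.44,-0.03,-0.95,1],[0.86,0.5,-0.03,-0.95,1],[0.83,0.23,0.13,-0.95,1],[0.81,0.29,0.13,-0.95,1],[0.78,0.35,0.13,-0.95,1],[0.75,0.41,0.13,-0.95,1],[0.72,0.46,0.13,-0.95,1],[0.68,0.52,0.13,-0.95,1]])

```text
clock: 2.85
position: [0.47, 0.0535, 0.1962]
tool_rot: [3.141, 0.0, 2.182]
force: [0.4, 0.0, -0.2]
grip_width: 0.0852
finger_force: 0.0
```

jog_arm(motion=[[0.64,0.57,0.13,-0.95,1],[0.6,0.61,0.13,-0.95,1],[0.55,0.66,0.13,-0.95,1],[0.5,0.7,0.13,-0.95,1],[0.44,0.73,0.13,-0.95,1],[0.39,0.77,0.13,-0.95,1],[0.33,0.79,0.13,-0.95,1],[0.26,0.82,0.13,-0.95,1],[0.2,0.83,0.13,-0.95,1],[0.14,0.85,0.13,-0.95,1],[0.07,0.85,0.13,-0.95,1],[0,0.86,0.13,-0.95,1]])

```text
clock: 4.05
position: [0.5062, 0.36, 0.1492]
tool_rot: [-3.141, 0.0, 3.094]
force: [-0.1, -0.1, -0.0]
grip_width: 0.0855
finger_force: 0.0
```

Run:
```python
from h import *
w=cam("wrist"); cv2.imwrite("pics/w1.png",w[0][:,:,::-1])
print(bot.observe()["position"],bot.observe()["tool_rot"])
m=red(w,None); print("handle",rect(w,m,.062),cv2.boundingRect(big(m)))
```

```text
[0.50528493 0.36406808 0.14869764] [ 3.13945067e+00 -1.03522976e-03  3.10151609e+00]
handle [503.5 377.5  21.4 108.8  87.7] (288, 135, 28, 128)
```

View pics/w1.png

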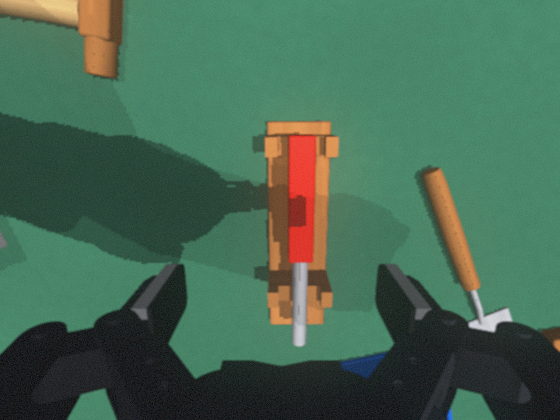

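The wrist view shows the red handle at (288–316, 135–263) with the rod running down the picture. It lies straight along the rest and nothing blocks the fingers.

jog_arm(motion=[[0.02,0.2,0.7,0,1],[0.02,0.22,0.8,0,1],[0,0,0.8,0,1],[0,0,0.8,0,1],[0,0,0.7,0,1],[0,0,0,0,1],[0,0,0,0,0],[0,0,0,0,0],[0,0,0,0,0],[0,0,0,0,0],[0,0,0,0,0]], newtons=80)

```text
clock: 5.2
position: [0.5057, 0.3718, 0.0359]
tool_rot: [3.141, 0.001, 3.091]
force: [1.3, -0.2, -1.1]
grip_width: 0.0122
finger_force: 0.0
```

Run:
```python
from h import *
w=cam("wrist"); s=cam("side"); 
cv2.imwrite("pics/w2.png",np.hstack([cv2.resize(w[0],(400,300)),cv2.resize(s[0][50:200,120:320],(400,300))])[:,:,::-1])
s=bot.observe(); print(s["position"],s["tool_rot"],s["grip_width"],s["finger_force"],s["force"])
m=red(w,None); print("handle",rect(w,m,.062))
```

```text
[0.505532   0.37176472 0.03561853] [3.14149006e+00 2.04272375e-04 3.09067554e+00] 0.00046588199150244267 0.0 [-0.41864931  0.19628387 -0.19696782]
handle [503.3 377.2  21.3 111.   87.1]
```

View pics/w2.png

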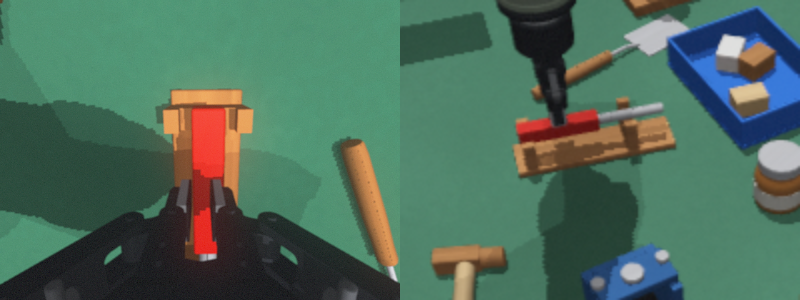

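The wrist half shows the fingers astride the red handle (about 188–224, 180–255). The reported width is near zero and the pad force is 0, so I need to check whether the grip is real.

Run:
```python
from h import *
for i in range(5):
    bot.grab_frame("wrist"); s=bot.observe(); print(np.round(s["clock"],3),np.round(s["position"],4),np.round(s["tool_rot"],4),np.round(s["grip_width"],4),s["finger_force"],np.round(s["qd"],3),np.round(s["force"],1))
```

```text
5.35 [0.5055 0.3718 0.0355] [3.1415e+00 1.0000e-04 3.0907e+00] -0.0001 0.0 [-0.002  0.001 -0.001  0.001  0.001 -0.    -0.001] [-0.5  0.5 -0.8]
5.4 [0.5055 0.3717 0.0355] [-3.1416e+00  1.0000e-04  3.0907e+00] 0.0003 0.0 [-0.002  0.001 -0.001  0.001 -0.002 -0.001  0.001] [ 0.6  0.4 -0.4]
5.45 [0.5055 0.3718 0.0354] [-3.1416 -0.      3.0907] 0.0 0.0 [ 0.001 -0.    -0.001  0.001 -0.    -0.002 -0.001] [-0.5 -1.1 -0.5]
5.5 [0.5054 0.3718 0.0354] [ 3.1416 -0.      3.0908] -0.0002 0.0 [ 0.001  0.002  0.001 -0.     0.    -0.     0.001] [ 0.2 -0.1 -0.1]
5.55 [0.5054 0.3718 0.0354] [-3.1416 -0.      3.0908] 0.0002 0.0 [ 0.    -0.001  0.    -0.001  0.001  0.     0.   ] [-0.1  0.4 -0.6]
```

Run:
```python
from h import *
w=cam("wrist"); s=cam("side"); t=cam("top")
p=bot.observe()["position"]
for n,c in(("w",w),("s",s),("t",t)):
    print(n,proj(c,[p,p+[0,0,.019],[.5035,.377,.062]]).round(1).tolist())
a=cv2.resize(w[0][190:400,200:370],(400,500),interpolation=cv2.INTER_CUBIC); b=cv2.resize(s[0][60:140,170:234],(400,500),interpolation=cv2.INTER_CUBIC)
cv2.imwrite("pics/w3.png",np.hstack([a,b])[:,:,::-1])
```

```text
w [[280.0, 246.5], [279.9, 260.7], [290.3, 263.3]]
s [[200.1, 118.7], [199.2, 113.3], [197.7, 110.0]]
t [[144.8, 243.2], [142.8, 243.1], [140.0, 243.8]]
```

View pics/w3.png

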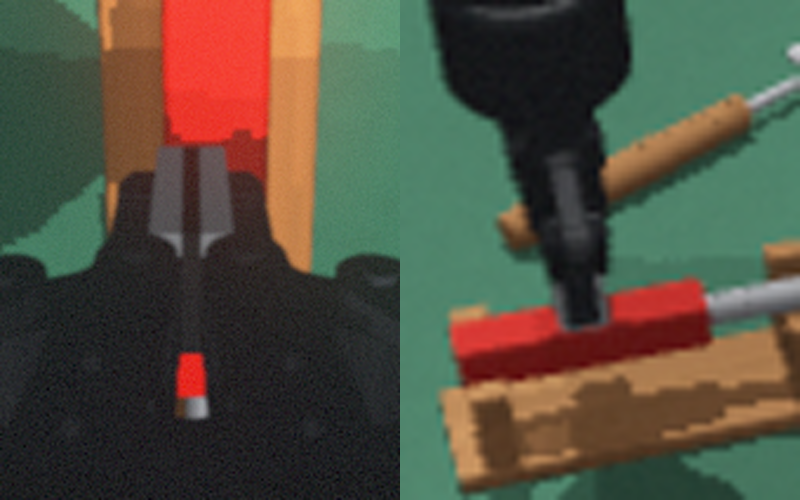

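The fingers are shut above the handle. The visible fingertips end near the handle's top edge (side crop about 585,325), so the true finger end is about 25 mm higher than I assumed. I'll open and go lower.

jog_arm(motion=[[0.05,0.15,-1,-0.1,0],[0,0,0,0,1],[0,0,0,0,1],[0,0,0,0,1],[0,0,0,0,1],[0,0,0,0,1],[0,0,0.8,0,1],[0,0,0.8,0,1],[0,0,0,0,1],[0,0,0,0,1]])

```text
clock: 6.7
position: [0.5039, 0.3765, 0.0176]
tool_rot: [-3.142, -0.001, 3.099]
force: [0.1, 0.5, -0.2]
grip_width: 0.0854
finger_force: 0.0
```

Run:
```python
from h import *
w=cam("wrist"); s=cam("side")
o=bot.observe(); print(o["position"],o["tool_rot"],o["grip_width"],o["force"])
cv2.imwrite("pics/w4.png",np.hstack([cv2.resize(w[0][100:400],(500,268)),cv2.resize(s[0][60:140,170:240],(235,268))])[:,:,::-1])
```

```text
[0.50456212 0.37688624 0.01858403] [3.14061998e+00 8.48177067e-04 3.09871097e+00] 0.08538847336524946 [-0.97381275  0.00325258 -0.2336901 ]
```

View pics/w4.png

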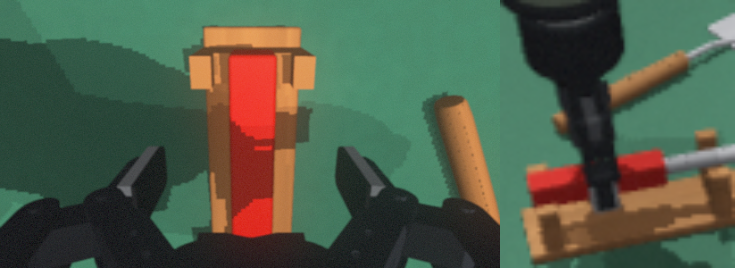

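Now the fingers straddle the handle: tips at (160,150) and (343,150), handle centre at 253. The side crop shows the finger going past the handle, so I close.

jog_arm(motion=[[0,0,0,0,0],[0,0,0,0,0],[0,0,0,0,0],[0,0,0,0,0],[0,0,0,0,0],[0,0,0,0,0],[0,0,0,0,0]], newtons=80)

```text
clock: 7.5
position: [0.5044, 0.3765, 0.0179]
tool_rot: [3.141, 0.0, 3.099]
force: [-0.8, -2.0, 6.1]
grip_width: 0.0198
finger_force: 78.7
```

Run:
```python
from h import *
w=cam("wrist"); t=cam("top")
o=bot.observe(); print(o["position"],o["tool_rot"],o["grip_width"],o["finger_force"],o["force"])
m=red(w,None); print(rect(w,m,.062)); print([ray(w,big(m)[np.argmin(big(m)[:,1])],z).round(4) for z in (.062,)])
```

```text
[0.50438208 0.37649775 0.01786739] [3.14132655e+00 4.96375712e-04 3.09879295e+00] 0.02034570729490444 78.73881340026855 [ 0.2861669  -0.20673026  6.37006933]
[497.6 376.7  22.9 100.1  88.9]
[array([[0.4476, 0.384 , 0.062 ]])]
```

Run:
```python
from h import *
t=cam("top"); s=cam("side")
for c,b,bl in((t,(275,205,335,255),(245,210,290,262)),(s,(220,215,295,285),(205,170,270,240))):
    for i in (90,130,150): print("bed",rect(c,mask(c,(0,0,i),(180,60,255),b),.03))
    print("blue",rect(c,mask(c,(100,120,60),(125,255,255),bl),.139))
a=plan([.5044,.3765,.078],None,3,0); plan([.476,.2275,.078],1.7645,18,0,start=a)
```

```text
bed [534.1 -69.8  92.4 130.1  10.7]
bed [534.7 -71.1  91.9 124.   10.7]
bed [534.5 -71.6  90.2 121.7  10.8]
blue [516.3  23.3  87.8  70.4  11.7]
bed [529.2 -58.6  95.1 176.4  11. ]
bed [534.6 -71.1  89.2 124.5  11.2]
bed [534.9 -71.2  88.7 122.8  10.9]
blue [511.8 -19.4 109.2 135.1   9.7]
3 rows
[[-0.0, -0.0, -0.67, 0.0, 0], [-0.0, -0.0, -0.67, 0.0, 0], [-0.0, -0.0, -0.67, 0.0, 0]]
18 rows
[[0.04, -0.28, -0.0, 0.927, 0], [0.02, -0.28, -0.0, 0.927, 0], [-0.0, -0.28, -0.0, 0.927, 0], [-0.02, -0.28, -0.0, 0.927, 0], [-0.04, -0.28, -0.0, 0.927, 0], [-0.06, -0.27, -0.0, 0.927, 0], [-0.08, -0.27, -0.0, 0.927, 0], [-0.1, -0.26, -0.0, 0.927, 0], [-0.12, -0.25, -0.0, 0.927, 0], [-0.14, -0.24, -0.0, 0.927, 0], [-0.16, -0.23, -0.0, 0.927, 0], [-0.17, -0.22, -0.0, 0.927, 0]]
[[-0.19, -0.21, -0.0, 0.927, 0], [-0.21, -0.19, -0.0, 0.927, 0], [-0.22, -0.18, -0.0, 0.927, 0], [-0.23, -0.16, -0.0, 0.927, 0], [-0.24, -0.14, -0.0, 0.927, 0], [-0.25, -0.12, -0.0, 0.927, 0]]
```

jog_arm(motion=[[0,0,-0.67,0,0],[0,0,-0.67,0,0],[0,0,-0.67,0,0],[0.04,-0.28,0,0.93,0],[0.02,-0.28,0,0.93,0],[0,-0.28,0,0.93,0],[-0.02,-0.28,0,0.93,0],[-0.04,-0.28,0,0.93,0],[-0.06,-0.27,0,0.93,0],[-0.08,-0.27,0,0.93,0],[-0.1,-0.26,0,0.93,0],[-0.12,-0.25,0,0.93,0]])

```text
clock: 8.9
position: [0.4896, 0.302, 0.079]
tool_rot: [3.141, 0.0, 2.426]
force: [-0.5, -0.7, -2.0]
grip_width: 0.0203
finger_force: 78.5
```

jog_arm(motion=[[-0.14,-0.24,0,0.93,0],[-0.16,-0.23,0,0.93,0],[-0.17,-0.22,0,0.93,0],[-0.19,-0.21,0,0.93,0],[-0.21,-0.19,0,0.93,0],[-0.22,-0.18,0,0.93,0],[-0.23,-0.16,0,0.93,0],[-0.24,-0.14,0,0.93,0],[-0.25,-0.12,0,0.93,0],[0,0,0,0,0],[0,0,0,0,0]])

```text
clock: 10.0
position: [0.4756, 0.2284, 0.0785]
tool_rot: [3.141, -0.0, 1.762]
force: [0.2, -0.8, -2.0]
grip_width: 0.0203
finger_force: 78.5
```

Run:
```python
from h import *
t=cam("top"); s=cam("side"); o=bot.observe()
print(o["position"],o["tool_rot"],o["grip_width"],o["finger_force"],o["force"])
p=o["position"];zs=p[2]+.033
print("tip pred", p[:2]+.145*np.array([np.cos(o["tool_rot"][2]-np.pi),np.sin(o["tool_rot"][2]-np.pi)]), proj(t,[[*(p[:2]+.145*np.array([np.cos(o["tool_rot"][2]-np.pi),np.sin(o["tool_rot"][2]-np.pi)])),zs]]))
cv2.imwrite("pics/p1.png",np.hstack([cv2.resize(t[0][160:280,170:320],(400,320)),cv2.resize(s[0][60:240,120:300],(320,320))])[:,:,::-1])
```

```text
[0.47543392 0.22849284 0.07811009] [ 3.14115899e+00 -5.41307872e-04  1.76178930e+00] 0.01992392273292918 78.53412866592407 [ 0.11429316 -0.21038722 -1.96931677]
tip pred [0.50295983 0.08612949] [[244.51212505 242.83570974]]
```

View pics/p1.png

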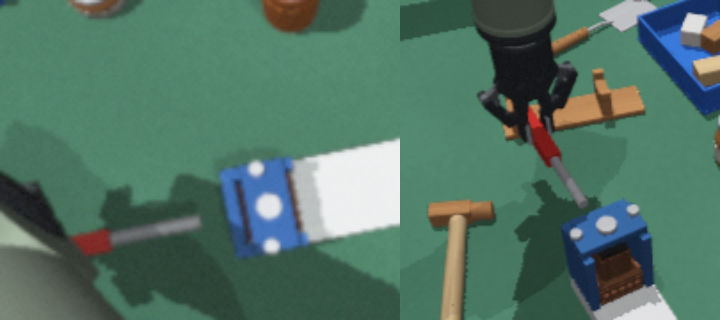

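The tip appears at about (244.6, 242.9) in the full top image, within a fraction of a pixel of the prediction, and the stick is in line with the hole. I lower to hole height.

jog_arm(motion=[[0,0.03,0.63,0,0],[0,0,0.63,0,0],[0,0,0.64,0,0],[0,0,0,0,0],[0,0,0,0,0]])

```text
clock: 10.6
position: [0.4761, 0.2285, 0.021]
tool_rot: [-3.141, -0.0, 1.761]
force: [-0.5, -0.1, -1.1]
grip_width: 0.02
finger_force: 78.5
```

Run:
```python
from h import *
s=cam("side"); o=bot.observe(); p=o["position"]; y=o["tool_rot"][2]
print(p,o["tool_rot"],o["force"])
u=-np.array([np.cos(y),np.sin(y),0]); P=[p+u*d+[0,0,.033] for d in(.055,.145)]
print("pred shoulder,tip",proj(s,P).round(1).tolist())
b=(205,120,240,190); x0,y0,x1,y1=190,130,250,190
m=mask(s,(0,0,75),(180,55,255),(195,130,245,190)); c=big(m); print(cv2.boundingRect(c),cv2.minAreaRect(c))
cv2.imwrite("pics/p2.png",cv2.resize(s[0][y0:y1,x0:x1],(500,500))[:,:,::-1])
```

```text
[0.47645505 0.2285037  0.02144017] [ 3.14111985e+00 -4.20661643e-04  1.76037106e+00] [-0.30553592 -0.60581334 -0.07027572]
pred shoulder,tip [[209.4, 166.1], [225.2, 190.7]]
(208, 165, 15, 18) ((214.23074340820312, 173.3461456298828), (19.691856384277344, 5.54700231552124), 56.3099365234375)
```

Rod is in line with the prediction; inserting.

jog_arm(motion=[[-0.6,0,0,0,0],[-0.6,0,0,0,0],[-0.2,0,0,0,0],[-0.2,0,0,0,0],[-0.2,0,0,0,0],[-0.2,0,0,0,0]])

```text
clock: 11.25
position: [0.488, 0.172, 0.0219]
tool_rot: [3.139, -0.003, 1.761]
force: [-3.0, 12.7, -0.3]
grip_width: 0.0201
finger_force: 78.6
```

jog_arm(motion=[[-0.25,0,0,0,0],[-0.25,0,0,0,0],[-0.25,0,0,0,0],[-0.25,0,0,0,0],[-0.25,0,0,0,0],[-0.25,0,0,0,0],[-0.2,0,0,0,0],[-0.1,0,0,0,0],[0,0,0,0,0],[0,0,0,0,0]])

```text
clock: 12.25
position: [0.4975, 0.1159, 0.0206]
tool_rot: [-3.141, 0.0, 1.759]
force: [0.0, -0.6, -0.6]
grip_width: 0.0203
finger_force: 78.6
```

Run:
```python
from h import *
t=cam("top"); s=cam("side"); o=bot.observe(); p=o["position"]; y=o["tool_rot"][2]
print(p,o["tool_rot"],o["force"])
O=np.array([523.2,-12.5]); a=.191; X=np.array([np.cos(a),np.sin(a)]);Y=np.array([-X[1],X[0]])
q=p[:2]*1000-O; print("TCP fixture",q@X,q@Y,"tip",q@Y-145)
cv2.imwrite("pics/p3.png",np.hstack([cv2.resize(t[0][190:280,230:350],(427,320),interpolation=2),cv2.resize(s[0][160:290,190:310],(295,320),interpolation=2)])[:,:,::-1])
```

```text
[0.49745282 0.1160746  0.02061499] [-3.14127185e+00  8.92523013e-05  1.75968903e+00] [-0.82971633 -0.06131373 -1.55232375]
TCP fixture -0.8702554179546155 131.12432229992461 tip -13.875677700075386
```

View pics/p3.png

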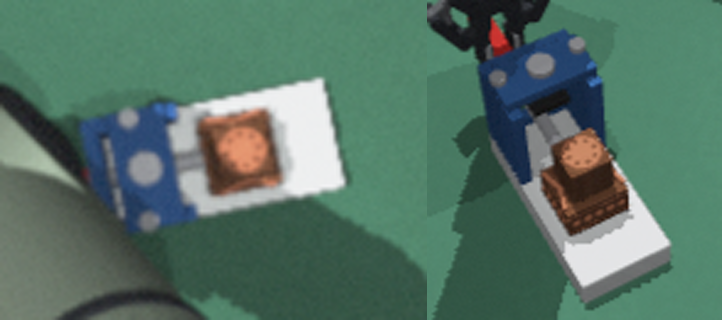

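The carving stands upright on the open bed, clear of the pocket (top crop 240,152). I retract and plan the return.

jog_arm(motion=[[0.5,0.03,0,0,0],[0.95,0,0,0,0],[0.95,0,0,0,0],[0.95,0,0,0,0],[0.6,0,0,0,0],[0,0,-0.9,0,0],[0,0,-0.9,0,0],[0,0,0,0,0]])

```text
clock: 13.15
position: [0.4771, 0.2347, 0.0774]
tool_rot: [3.138, -0.001, 1.761]
force: [-1.2, 0.1, -1.4]
grip_width: 0.02
finger_force: 78.7
```

Run:
```python
from h import *
o=bot.observe(); print(o["position"],o["tool_rot"])
plan([.5044,.3765,.075],3.0988,18,0)
```

```text
[0.47711033 0.23469164 0.07743249] [ 3.13772641e+00 -1.46115587e-03  1.76060500e+00]
18 rows
[[0.25, 0.1, 0.0, -0.929, 0], [0.24, 0.12, 0.0, -0.929, 0], [0.23, 0.13, 0.0, -0.929, 0], [0.22, 0.15, 0.0, -0.929, 0], [0.21, 0.17, 0.0, -0.929, 0], [0.2, 0.18, 0.0, -0.929, 0], [0.18, 0.2, 0.0, -0.929, 0], [0.17, 0.21, 0.0, -0.929, 0], [0.15, 0.22, 0.0, -0.929, 0], [0.13, 0.23, 0.0, -0.929, 0], [0.12, 0.24, 0.0, -0.929, 0], [0.1, 0.25, 0.0, -0.929, 0]]
[[0.08, 0.26, 0.0, -0.929, 0], [0.06, 0.26, 0.0, -0.929, 0], [0.04, 0.26, 0.0, -0.929, 0], [0.02, 0.27, 0.0, -0.929, 0], [0.0, 0.27, 0.0, -0.929, 0], [-0.02, 0.27, 0.0, -0.929, 0]]
```

jog_arm(motion=[[0.25,0.1,0.0,-0.93,0],[0.24,0.12,0.0,-0.93,0],[0.23,0.13,0.0,-0.93,0],[0.22,0.15,0.0,-0.93,0],[0.21,0.17,0.0,-0.93,0],[0.2,0.18,0.0,-0.93,0],[0.18,0.2,0.0,-0.93,0],[0.17,0.21,0.0,-0.93,0],[0.15,0.22,0.0,-0.93,0],[0.13,0.23,0.0,-0.93,0],[0.12,0.24,0.0,-0.93,0],[0.1,0.25,0.0,-0.93,0]])

```text
clock: 14.35
position: [0.4936, 0.3283, 0.074]
tool_rot: [-3.141, -0.001, 2.656]
force: [0.4, 1.0, -1.1]
grip_width: 0.0196
finger_force: 78.6
```

jog_arm(motion=[[0.08,0.26,0.0,-0.93,0],[0.06,0.26,0.0,-0.93,0],[0.04,0.26,0.0,-0.93,0],[0.02,0.27,0.0,-0.93,0],[0.0,0.27,0.0,-0.93,0],[-0.02,0.27,0.0,-0.93,0],[0,0,0,0,0],[0,0,0,0,0],[0,0,0,0,0]])

```text
clock: 15.25
position: [0.5031, 0.3746, 0.0745]
tool_rot: [-3.141, -0.0, 3.097]
force: [1.2, -0.1, -1.2]
grip_width: 0.0202
finger_force: 78.6
```

jog_arm(motion=[[-0.04,0.06,0.6,0,0],[0,0,0.6,0,0],[0,0,0.4,0,0],[0,0,0.2,0,0],[0,0,0.06,0,0],[0,0,0,0,0],[0,0,0,0,0]])

```text
clock: 15.95
position: [0.5049, 0.3769, 0.0194]
tool_rot: [3.141, 0.0, 3.099]
force: [0.2, -0.9, -1.4]
grip_width: 0.02
finger_force: 78.8
```

jog_arm(motion=[[0,0,0.05,0,0],[0,0,0,0,0],[0,0,0,0,0.4],[0,0,0,0,0.7],[0,0,0,0,0.7],[0,0,0,0,0.7],[0,0,-0.5,0,1],[0,0,-0.9,0,1],[0,0,-1,0,1],[0,0,-1,0,1],[0,0,-1,0,1]])

```text
clock: 17.05
position: [0.5045, 0.3767, 0.1518]
tool_rot: [3.141, 0.0, 3.099]
force: [0.3, -0.5, -0.3]
grip_width: 0.0857
finger_force: 0.0
```

Run:
```python
from h import *
w=cam("wrist"); t=cam("top"); o=bot.observe(); print(o["position"],o["tool_rot"],o["grip_width"])
print("handle",rect(w,red(w,None),.062),rect(t,red(t,(130,190,170,275)),.062))
# carving: brown/copper in top and side, on bed
for n,c,b in(("top",t,(280,210,335,260)),("side",cam("side"),(225,205,290,285))):
    m=mask(c,(0,90,20),(20,255,255),b); k=big(m); print(n,rect(c,m,.064),rect(c,m,.104),cv2.boundingRect(k))
    m=mask(c,(0,90,190),(20,200,255),b); k=big(m); M=cv2.moments(k); print("disc",ray(c,[M["m10"]/M["m00"],M["m01"]/M["m00"]],.104)*1000,cv2.contourArea(k))
```

```text
[0.50571051 0.3781556  0.15437597] [3.13771798 0.00433756 3.09881747] 0.08577549869594309
handle [504.3 377.1  20.8 108.7  87.7] [538.7 372.7  23.8  39.6  86. ]
top [531.  -53.8  58.7  53.9  10.7] [529.8 -52.1  56.8  52.1  10.7] (286, 221, 23, 24)
disc [[531.3066695  -55.40335462 104.        ]] 107.0
side [528.4 -54.8  67.3  93.7  10.4] [522.3 -82.   64.1  89.3  10.4] (236, 212, 36, 43)
disc [[529.94337204 -55.59332883 104.        ]] 69.0
```

Run:
```python
from h import *
plan([.5308,-.0555,.154],1.758,18,1)
```

```text
18 rows
[[-0.08, -0.8, -0.0, 0.931, 1], [-0.14, -0.79, -0.0, 0.931, 1], [-0.2, -0.78, -0.0, 0.931, 1], [-0.26, -0.76, -0.0, 0.931, 1], [-0.31, -0.74, -0.0, 0.931, 1], [-0.37, -0.71, -0.0, 0.931, 1], [-0.42, -0.69, -0.0, 0.931, 1], [-0.47, -0.65, -0.0, 0.931, 1], [-0.52, -0.62, -0.0, 0.931, 1], [-0.56, -0.58, -0.0, 0.931, 1], [-0.6, -0.53, -0.0, 0.931, 1], [-0.64, -0.49, -0.0, 0.931, 1]]
[[-0.67, -0.44, -0.0, 0.931, 1], [-0.7, -0.39, -0.0, 0.931, 1], [-0.73, -0.33, -0.0, 0.931, 1], [-0.75, -0.28, -0.0, 0.931, 1], [-0.77, -0.22, -0.0, 0.931, 1], [-0.79, -0.16, -0.0, 0.931, 1]]
```

jog_arm(motion=[[-0.08,-0.8,0,0.93,1],[-0.14,-0.79,0,0.93,1],[-0.2,-0.78,0,0.93,1],[-0.26,-0.76,0,0.93,1],[-0.31,-0.74,0,0.93,1],[-0.37,-0.71,0,0.93,1],[-0.42,-0.69,0,0.93,1],[-0.47,-0.65,0,0.93,1],[-0.52,-0.62,0,0.93,1],[-0.56,-0.58,0,0.93,1],[-0.6,-0.53,0,0.93,1],[-0.64,-0.49,0,0.93,1]])

```text
clock: 18.4
position: [0.5213, 0.0866, 0.1491]
tool_rot: [-3.141, -0.0, 2.203]
force: [0.7, 0.4, -0.1]
grip_width: 0.0852
finger_force: 0.0
```

jog_arm(motion=[[-0.67,-0.44,0,0.93,1],[-0.7,-0.39,0,0.93,1],[-0.73,-0.33,0,0.93,1],[-0.75,-0.28,0,0.93,1],[-0.77,-0.22,0,0.93,1],[-0.79,-0.16,0,0.93,1],[0,0,0,0,1],[0,0,0,0,1]])

```text
clock: 19.2
position: [0.5301, -0.0572, 0.1493]
tool_rot: [-3.141, -0.0, 1.758]
force: [-0.2, 1.0, 0.2]
grip_width: 0.0852
finger_force: 0.0
```

Run:
```python
from h import *
w=cam("wrist"); o=bot.observe(); p=o["position"]; print(p,o["tool_rot"])
m=mask(w,(0,90,190),(20,200,255)); k=big(m); M=cv2.moments(k); d=ray(w,[M["m10"]/M["m00"],M["m01"]/M["m00"]],.104)[0]*1000
print("disc",d,cv2.contourArea(k),cv2.boundingRect(k))
m=mask(w,(0,90,20),(20,255,255)); print(rect(w,m,.104),rect(w,m,.064))
m=mask(w,(0,0,130),(180,60,255)); print("bed",rect(w,m,.03),cv2.boundingRect(big(m)))
```

```text
[ 0.53012158 -0.05647925  0.14935455] [-3.14155158e+00 -3.59491193e-04  1.75912752e+00]
disc [363.79231786 -67.71114448 104.        ] 1045.5 (30, 144, 24, 96)
[ 6.919e+02 -2.000e-01  5.010e+01  8.820e+01  7.780e+01] [724.2  -2.6  59.4 104.6  77.8]
bed [534.4 -72.2  89.4 118.   11. ] (234, 150, 98, 121)
```

Run:
```python
from h import *
w=cam("wrist"); print(proj(w,[[.5308,-.0555,.104]]))
b=(215,150,345,330)
m=mask(w,(0,90,150),(20,200,255),b)
for k in cv2.findContours(m,cv2.RETR_EXTERNAL,cv2.CHAIN_APPROX_NONE)[0]:
    if cv2.contourArea(k)>60: (x,y),r=cv2.minEnclosingCircle(k); print(ray(w,[x,y],.104)*1000,(x,y),r,cv2.contourArea(k))
m=mask(w,(0,60,10),(25,255,255),b); print(rect(w,m,.104),rect(w,m,.064))
```

```text
[[281.92125148 221.04203646]]
[[530.27855916 -54.8110473  104.        ]] (281.3829650878906, 220.0) 24.14061164855957 1681.0
[[552.00315791 -39.78917651 104.        ]] (316.0, 205.5) 25.578411102294922 158.5
[[504.676408   -48.91541312 104.        ]] (247.0, 205.5) 25.519699096679688 154.0
[528.4 -45.7  51.7  56.6  10.9] [530.5 -56.7  61.2  67.1  10.9]
```

jog_arm(motion=[[0.03,0,0.9,0,1],[0,0,0.9,0,1],[0,0,0.9,0,1],[0,0,0.57,0,1],[0,0,0.2,0,1],[0,0,0,0,0],[0,0,0,0,0],[0,0,0,0,0],[0,0,0,0,0],[0,0,0,0,0],[0,0,0,0,0]], newtons=50)

```text
clock: 20.4
position: [0.5304, -0.0556, 0.0464]
tool_rot: [3.14, 0.001, 1.76]
force: [-2.2, 0.9, 8.2]
grip_width: 0.0395
finger_force: 50.8
```

Run:
```python
from h import *
o=bot.observe(); print(o["position"],o["tool_rot"],o["grip_width"],o["finger_force"],o["force"])
t=cam("top"); s=cam("side")
m=mask(t,(8,60,60),(28,255,255),(380,250,420,290)); k=big(m); h=cv2.convexHull(k)[:,0]
hsv=cv2.cvtColor(t[0],cv2.COLOR_RGB2HSV)
for lo in(200,215,225):
    b=mask(t,(8,60,lo),(28,255,255),(380,250,420,290)); print(lo,rect(t,b,.119),cv2.contourArea(big(b)))
for lo in(180,195,205):
    b=mask(s,(8,60,lo),(28,255,255),(215,335,270,390)); print("s",lo,rect(s,b,.119),cv2.contourArea(big(b)))
print("plinth proj",rect(t,m,.079))
```

```text
[ 0.53044679 -0.05560808  0.04635421] [3.14029788e+00 5.05757535e-04 1.75950785e+00] 0.03948144270559038 50.75229048728943 [-2.15032286  0.93835053  8.19117165]
200 [ 429.3 -327.8   38.1   39.8   37.4] 196.0
215 [ 429.2 -327.7   38.1   37.    37.5] 188.0
225 [ 428.9 -327.6   35.4   35.7   37.4] 161.5
s 180 [ 429.3 -327.3   39.2   39.3   37.8] 486.0
s 195 [ 429.1 -327.4   38.6   38.5   37.8] 476.5
s 205 [ 429.1 -327.7   38.1   38.2   37.8] 461.0
plinth proj [ 429.6 -324.7   60.8   61.8   38.1]
```

jog_arm(motion=[[0,0,-0.3,0,0],[0,0,-0.8,0,0],[0,0,-0.9,0,0],[0,0,-0.5,0,0],[0,0,0,0,0]])

```text
clock: 21.0
position: [0.5311, -0.0558, 0.1227]
tool_rot: [3.138, 0.001, 1.759]
force: [0.0, -0.5, -3.5]
grip_width: 0.0393
finger_force: 51.6
```

Run:
```python
from h import *
o=bot.observe(); print(o["position"],o["grip_width"],o["finger_force"],o["force"])
plan([.522,-.3885,o["position"][2]],None,15,0)
```

```text
[ 0.53106504 -0.05575296  0.12274889] 0.03932801361052379 51.58238232135773 [ 0.03092565 -0.45290016 -3.49714248]
15 rows
[[-0.72, -0.16, -0.0, 0.0, 0], [-0.72, -0.16, -0.0, 0.0, 0], [-0.72, -0.16, -0.0, 0.0, 0], [-0.72, -0.16, -0.0, 0.0, 0], [-0.72, -0.16, -0.0, 0.0, 0], [-0.72, -0.16, -0.0, 0.0, 0], [-0.72, -0.16, -0.0, 0.0, 0], [-0.72, -0.16, -0.0, 0.0, 0], [-0.72, -0.16, -0.0, 0.0, 0], [-0.72, -0.16, -0.0, 0.0, 0], [-0.72, -0.16, -0.0, 0.0, 0], [-0.72, -0.16, -0.0, 0.0, 0]]
[[-0.72, -0.16, -0.0, 0.0, 0], [-0.72, -0.16, -0.0, 0.0, 0], [-0.72, -0.16, -0.0, 0.0, 0]]
```

jog_arm(motion=[[-0.4,-0.09,0,0,0],[-0.72,-0.16,0,0,0],[-0.72,-0.16,0,0,0],[-0.72,-0.16,0,0,0],[-0.72,-0.16,0,0,0],[-0.72,-0.16,0,0,0],[-0.72,-0.16,0,0,0],[-0.72,-0.16,0,0,0],[-0.72,-0.16,0,0,0],[-0.72,-0.16,0,0,0],[-0.72,-0.16,0,0,0],[-0.72,-0.16,0,0,0]])

```text
clock: 22.2
position: [0.5211, -0.3127, 0.119]
tool_rot: [-3.14, -0.001, 1.759]
force: [0.8, -0.5, -2.5]
grip_width: 0.0391
finger_force: 51.5
```

jog_arm(motion=[[-0.72,-0.16,0,0,0],[-0.72,-0.16,0,0,0],[-0.72,-0.16,0,0,0],[-0.32,-0.07,0,0,0],[0,0,0,0,0],[0,0,0.6,0,0],[0,0,0.7,0,0],[0,0,0.3,0,0],[0,0,0.2,0,0],[0,0,0,0,0],[0,0,0,0,0]])

```text
clock: 23.3
position: [0.5204, -0.3873, 0.067]
tool_rot: [3.141, 0.0, 1.76]
force: [-0.7, 0.1, -2.9]
grip_width: 0.0389
finger_force: 51.3
```

jog_arm(motion=[[0,0,0.1,0,0],[0,0,0.06,0,0],[0,0,0,0,0],[0,0,0,0,0]])

```text
clock: 23.7
position: [0.52, -0.3874, 0.0616]
tool_rot: [3.142, 0.0, 1.76]
force: [0.9, 0.7, -2.4]
grip_width: 0.0393
finger_force: 51.4
```

jog_arm(motion=[[0,0,0.04,0,0],[0,0,0.02,0,0],[0,0,0,0,0]])

```text
clock: 24.0
position: [0.5201, -0.3875, 0.0614]
tool_rot: [3.142, 0.001, 1.759]
force: [-9.9, 4.9, 23.9]
grip_width: 0.0386
finger_force: 54.7
```

jog_arm(motion=[[0,0,-0.03,0,0],[0,0,0,0,0.6],[0,0,0,0,0.8],[0,0,0,0,0.8],[0,0,0,0,0.8],[0,0,0,0,0.8],[0,0,-0.6,0,0.8],[0,0,-1,0,1],[0,0,-1,0,1],[0,0,0,0,1]])

```text
clock: 25.0
position: [0.5218, -0.3883, 0.1425]
tool_rot: [3.138, 0.004, 1.759]
force: [0.8, -0.2, 0.1]
grip_width: 0.0855
finger_force: 0.0
```

Run:
```python
from h import *
o=bot.observe(); print(o["position"],o["tool_rot"],o["force"],o["grip_width"])
w=cam("wrist"); b=(180,140,380,330); m=mask(w,(0,90,150),(20,200,255),b); (x,y),r=cv2.minEnclosingCircle(big(m)); print("disc",ray(w,[x,y],.119)*1000,r)
P=proj(w,[[.4292,-.3276,.119]]); print(P)
t=cam("top"); s=cam("side")
print("blank",rect(t,mask(t,(8,60,200),(28,255,255),(370,240,430,295)),.119),rect(s,mask(s,(8,60,185),(28,255,255),(205,325,280,400)),.119))
# target for blank: tool yaw candidates
a=np.radians(37.6); print([round(a+k*np.pi/2,3) for k in range(-2,3)])
```

```text
[ 0.52177325 -0.38825124  0.14251114] [3.13768523 0.00379316 1.75933713] [ 0.813355   -0.1671845   0.12098306] 0.08548488953598243
disc [[ 519.86789541 -386.6527875   119.        ]] 26.243574142456055
[[142.4079017  106.82125893]]
blank [ 429.6 -328.    37.4   38.7   39.2] [ 429.2 -327.5   38.6   38.7   37.8]
[np.float64(-2.485), np.float64(-0.915), np.float64(0.656), np.float64(2.227), np.float64(3.798)]
```

Run:
```python
from h import *
plan([.4293,-.3277,.1425],2.227,6,1)
```

```text
6 rows
[[0.42, -0.43, -0.02, -0.974, 1], [0.45, -0.4, -0.02, -0.974, 1], [0.48, -0.36, -0.02, -0.974, 1], [0.51, -0.32, -0.02, -0.974, 1], [0.53, -0.28, -0.02, -0.974, 1], [0.55, -0.24, -0.02, -0.974, 1]]
```

jog_arm(motion=[[0.42,-0.43,0,-0.97,1],[0.45,-0.4,0,-0.97,1],[0.48,-0.36,0,-0.97,1],[0.51,-0.32,0,-0.97,1],[0.53,-0.28,0,-0.97,1],[0.55,-0.24,0,-0.97,1],[0,0,0,0,1],[0,0,0,0,1]])

```text
clock: 25.95
position: [0.4297, -0.3279, 0.1381]
tool_rot: [-3.142, -0.001, 2.224]
force: [0.2, -1.0, -0.1]
grip_width: 0.0852
finger_force: 0.0
```

Run:
```python
from h import *
w=cam("wrist"); o=bot.observe(); print(o["position"],o["tool_rot"])
print(proj(w,[[.4293,-.3277,.119],[.4293,-.3277,.079]]))
b=(195,120,365,330)
for v in(60,150,190,210,225):
    m=mask(w,(8,50,v),(30,255,255),b); print(v,rect(w,m,.119),rect(w,m,.079),cv2.boundingRect(big(m)))
cv2.imwrite("pics/w5.png",w[0][:,:,::-1])
```

```text
[ 0.43004465 -0.32796415  0.13818052] [ 3.14142375e+00 -4.12986563e-04  2.22357010e+00]
[[280.06237511 234.6636685 ]
 [280.18117965 215.98871771]]
60 [ 422.4 -319.    46.5   61.1   37.9] [ 430.  -329.1   56.3   74.    37.9] (241, 169, 78, 95)
150 [ 422.3 -318.7   46.4   53.4   38. ] [ 429.8 -328.7   56.1   64.6   38. ] (241, 175, 78, 83)
190 [ 421.8 -318.2   45.3   50.7   37.9] [ 429.2 -328.1   54.9   61.4   37.9] (242, 176, 76, 79)
210 [ 417.2 -329.7   17.8   28.4   37.5] [ 423.7 -342.    21.6   34.3   37.5] (248, 204, 30, 44)
225 [ 397.2 -313.1   11.3   11.7   40. ] [ 399.5 -321.9   13.6   14.1   40. ] (243, 177, 20, 20)
```

The blank's 56 mm side lies along 37.6°, so I turn the tool a quarter turn. That way the 60 mm side ends up along the fixture's x.

jog_arm(motion=[[0,0,0,0.98,1],[0,0,0,0.98,1],[0,0,0,0.98,1],[0,0,0,0.98,1],[0,0,0,0.98,1],[0,0,0,0.98,1],[0,0,0,0.98,1],[0,0,0,0.98,1],[0,0,0,0.98,1],[0,0,0,0.98,1]])

```text
clock: 27.0
position: [0.4304, -0.3279, 0.1382]
tool_rot: [3.142, -0.0, 1.437]
force: [-0.6, 0.0, 1.2]
grip_width: 0.0853
finger_force: 0.0
```

jog_arm(motion=[[0,0,0,0.98,1],[0,0,0,0.98,1],[0,0,0,0.98,1],[0,0,0,0.98,1],[0,0,0,0.98,1],[0,0,0,0.98,1],[0,0,0,0.98,1],[0,0,0,0.98,1],[0,0,0,0.98,1],[0,0,0,0.98,1],[0,0,0,0,1],[0,0,0,0,1]])

```text
clock: 28.2
position: [0.4302, -0.3277, 0.1384]
tool_rot: [-3.141, 0.0, 0.659]
force: [0.4, -0.5, 0.1]
grip_width: 0.085
finger_force: 0.0
```

Run:
```python
from h import *
w=cam("wrist"); o=bot.observe(); print(o["position"],o["tool_rot"])
b=(195,120,365,330)
for v in(60,150,190):
    m=mask(w,(8,50,v),(30,255,255),b); print(v,rect(w,m,.119),rect(w,m,.079),cv2.boundingRect(big(m)))
plan([.4293,-.3277,o["position"][2]],.656,2,1)
```

```text
[ 0.43008269 -0.32770605  0.13839462] [-3.14143786e+00  2.31348509e-05  6.59297831e-01]
60 [ 436.7 -321.2   58.9   49.6   37.9] [ 426.3 -329.1   71.3   60.1   37.9] (239, 174, 82, 91)
150 [ 435.1 -322.5   54.7   49.6   37.9] [ 424.2 -330.6   66.2   60.    37.9] (239, 181, 82, 84)
190 [ 440.4 -318.    39.4   48.9   37.9] [ 430.7 -325.2   47.7   59.2   37.9] (240, 182, 80, 62)
2 rows
[[-0.01, -0.01, -0.0, 0.021, 1], [-0.01, -0.01, -0.0, 0.021, 1]]
```

jog_arm(motion=[[-0.02,-0.02,0.6,0,1],[0,0,0.9,0,1],[0,0,0.8,0,1],[0,0,0.26,0,1],[0,0,0,0,1],[0,0,0,0,0],[0,0,0,0,0],[0,0,0,0,0],[0,0,0,0,0],[0,0,0,0,0],[0,0,0,0,0]], newtons=50)

```text
clock: 29.35
position: [0.4293, -0.3279, 0.0627]
tool_rot: [3.14, -0.0, 0.657]
force: [-1.6, 1.8, 8.9]
grip_width: 0.0393
finger_force: 49.8
```

Run:
```python
from h import *
o=bot.observe(); print(o["position"],o["tool_rot"],o["grip_width"],o["force"])
p=o["position"]; st={"position":p+[0,0,.08],"tool_rot":o["tool_rot"]}
O=np.array([.5233,-.0128]); a=.191; B=O-.055*np.array([-np.sin(a),np.cos(a)]); print("bed",B)
plan([*B,p[2]+.08],1.5708+a,15,0,start=st)
```

```text
[ 0.42932657 -0.32791476  0.06272757] [ 3.14035088e+00 -2.87187566e-04  6.57165289e-01] 0.039257738849812665 [-1.56808089  1.82062071  8.91664249]
bed [ 0.53374124 -0.06679982]
15 rows
[[0.54, -0.32, -0.0, -0.921, 0], [0.56, -0.28, -0.0, -0.921, 0], [0.58, -0.24, -0.0, -0.921, 0], [0.59, -0.19, -0.0, -0.921, 0], [0.61, -0.15, -0.0, -0.921, 0], [0.62, -0.1, -0.0, -0.921, 0], [0.62, -0.06, -0.0, -0.921, 0], [0.62, -0.01, -0.0, -0.921, 0], [0.62, 0.03, 0.0, -0.921, 0], [0.62, 0.08, 0.0, -0.921, 0], [0.61, 0.13, 0.0, -0.921, 0], [0.6, 0.17, 0.0, -0.921, 0]]
[[0.59, 0.21, 0.0, -0.921, 0], [0.57, 0.26, 0.0, -0.921, 0], [0.55, 0.3, 0.0, -0.921, 0]]
```

jog_arm(motion=[[0,0,-0.3,0,0],[0,0,-0.8,0,0],[0,0,-0.9,0,0],[0,0,-0.67,0,0],[0,0,0,0,0],[0.54,-0.32,0,-0.92,0],[0.56,-0.28,0,-0.92,0],[0.58,-0.24,0,-0.92,0],[0.59,-0.19,0,-0.92,0],[0.61,-0.15,0,-0.92,0],[0.62,-0.1,0,-0.92,0],[0.62,-0.06,0,-0.92,0]])

```text
clock: 30.55
position: [0.4781, -0.2039, 0.1419]
tool_rot: [-3.142, -0.0, 1.179]
force: [0.4, -0.1, -3.8]
grip_width: 0.0392
finger_force: 51.5
```

jog_arm(motion=[[0.62,-0.01,0,-0.92,0],[0.62,0.03,0,-0.92,0],[0.62,0.08,0,-0.92,0],[0.61,0.13,0,-0.92,0],[0.6,0.17,0,-0.92,0],[0.59,0.21,0,-0.92,0],[0.57,0.26,0,-0.92,0],[0.55,0.3,0,-0.92,0],[0,0,0,0,0],[0,0,0,0,0]])

```text
clock: 31.55
position: [0.5333, -0.0659, 0.1417]
tool_rot: [-3.141, -0.0, 1.763]
force: [-0.4, -0.4, -2.3]
grip_width: 0.0391
finger_force: 51.5
```

Run:
```python
from h import *
o=bot.observe(); print(o["position"],o["tool_rot"],o["grip_width"],o["force"])
plan([.5337,-.0668,.0497],1.7618,4,0)
```

```text
[ 0.53325392 -0.06586946  0.14173505] [-3.14125303e+00 -9.93378283e-05  1.76297867e+00] 0.03912705384033035 [-0.36616547 -0.35316731 -2.33504141]
4 rows
[[-0.01, 0.0, 0.77, 0.004, 0], [-0.01, 0.0, 0.77, 0.004, 0], [-0.01, 0.0, 0.77, 0.004, 0], [-0.01, 0.0, 0.77, 0.004, 0]]
```

jog_arm(motion=[[-0.03,0,0.8,0,0],[0,0,0.9,0,0],[0,0,0.8,0,0],[0,0,0.4,0,0],[0,0,0.15,0,0],[0,0,0,0,0],[0,0,0,0,0]])

```text
clock: 32.25
position: [0.5339, -0.0674, 0.0513]
tool_rot: [3.14, 0.0, 1.761]
force: [-0.4, 0.3, -2.4]
grip_width: 0.0393
finger_force: 51.4
```

jog_arm(motion=[[0,0,0.07,0,0],[0,0,0.05,0,0],[0,0,0,0,0],[0,0,0,0,0]])

```text
clock: 32.65
position: [0.5337, -0.0675, 0.0477]
tool_rot: [3.141, 0.001, 1.761]
force: [-4.0, -0.8, 11.1]
grip_width: 0.0393
finger_force: 53.5
```

Contact; release and withdraw, then check everything.

jog_arm(motion=[[0,0,0,0,0.6],[0,0,0,0,0.8],[0,0,0,0,0.8],[0,0,0,0,0.8],[0,0,0,0,0.8],[0,0,-0.6,0,0.8],[0,0,-1,0,1],[0,0,-1,0,1],[0,0,-1,0,1],[0,0,0,0,1],[0,0,0,0,1]])

```text
clock: 33.75
position: [0.5334, -0.0676, 0.155]
tool_rot: [3.141, 0.001, 1.761]
force: [0.4, 0.2, -1.3]
grip_width: 0.0853
finger_force: 0.0
```

Run:
```python
from h import *
w=cam("wrist"); o=bot.observe(); print(o["position"],o["tool_rot"],o["force"])
b=(195,120,365,330)
for v in(60,150,190): m=mask(w,(8,50,v),(30,255,255),b); print(v,rect(w,m,.104),rect(w,m,.064))
s=cam("side"); t=cam("top")
for v in(185,200): print("side blank top",rect(s,mask(s,(8,50,v),(28,255,255),(220,200,300,290)),.104))
print("carving",[ (ray(s,cv2.minEnclosingCircle(big(mask(s,(0,90,v),(16,200,255),(260,300,360,400))))[0],.119)*1000).round(1) for v in (170,190)])
print("stick",rect(t,red(t,(130,190,170,275)),.062),rect(s,red(s,(170,95,225,130)),.062))
cv2.imwrite("pics/end.png",s[0][:,:,::-1])
```

```text
[ 0.53296933 -0.06748055  0.15429322] [-3.14108444e+00  1.54646245e-05  1.76099157e+00] [-0.62057261  0.62921356 -0.4753575 ]
60 [531.7 -58.8  50.3  57.4  11. ] [533.9 -69.9  59.3  67.7  11. ]
150 [532.  -60.2  50.3  54.6  11. ] [534.2 -71.5  59.3  64.5  11. ]
190 [532.  -60.1  50.3  53.1  11. ] [534.2 -71.4  59.3  62.7  11. ]
side blank top [533.5 -67.8  38.2  38.5  10.7]
side blank top [533.9 -69.8  36.7  34.1  11.1]
carving [array([[ 520.4, -386.8,  119. ]]), array([[ 520.8, -386.3,  119. ]])]
stick [505.9 374.   24.8 104.9  87.6] [503.6 364.9  42.1 106.6  87.2]
```

View pics/end.png

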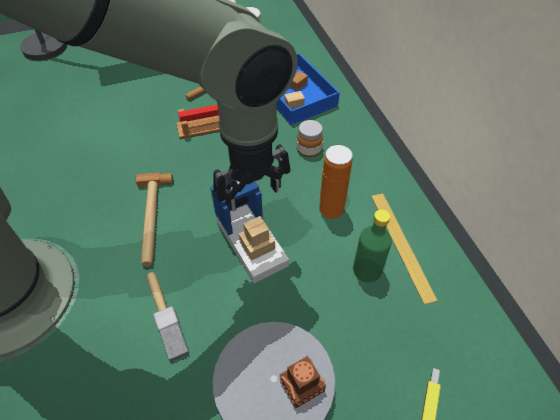

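The blank stands square at mid-bed (258,240) and the carving upright on the turntable (303,378). The stick is on its rest, the can, bottle and jar have not moved, and the arm is clear.

```bash
python3 -c "
from workcell import bot
print(bot.job_done())"
```

```text
the job is handed in; nothing more can be done
None
```

The job is done and handed in at about 34 s: the stick is back on its rest, the carved stand is upright on the turntable, and the pale blank is square at the middle of the bed; no verdict was returned.

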